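Level the setting shelf with spirit level and press-and-turn foot

ROBOT

A 6-joint arm with a two-finger parallel gripper is mounted at the origin on a cart in front of the work surface, level with it; the furniture and walls round the work are solid. World frame = base frame: x ahead of the robot, y to its left, z up, the work surface at z = 0. Lengths are in m, angles in rad, forces in N, time in s.
With the tool pointing down it reaches from about 0.25 to 0.8 m from the base axis. Payload 8.5 kg.
Tool frame: the origin (TCP) lies midway between the tips of the shut fingers; the grasp point (between the pads) lies 19 mm behind it; z points along the fingers, y is the direction in which the jaws open and shut (so a half turn about z gives the same grasp; the last joint's range is limited). The gripper opens to 85 mm and grips with 20 to 120 N. Pads are 22 mm wide; open, the fingers measure 114 mm over their backs; the gripper's body (76 mm by 85 mm) begins 54 mm behind the grasp point. The pads swing forward as they close: fully open they stand 13 mm farther back than shut.
Start: joints at [-1.275, 0.238, -0.013, 1.319, 0, 1.571], TCP at [0.153, -0.502, 0.231] pointing down, gripper open.
Joint ranges: [-2.66, 2.66], [-1.03, 1.9], [-1.14, 1.46], [-1.82, 2.27], [-1.45, 1.34], [-3.14, 3.14]. Speed limits (rad/s): [2.22, 2.22, 2.79, 3.14, 3.14, 3.14].

INTERFACE

Orientations are given as a rotation vector (axis times angle).
In Python, from plant import ctrl, get_image, camera_params gives the robot as it stands.
- The arm moves only by the shell command python3 -m crank 'ROWS' [OPENING]. ROWS is a JSON object of lists of equal length, an entry for each row: "slide": the shift along the tool's x, y, z as a fraction of full scale, a list of three; "rot": the turn, a rotation vector about the tool's x, y, z as a fraction of full scale, a list of three. A call has 1 to 20 rows; each row shifts and turns the commanded pose from where the row before left it, along the tool's axes as they then stand; what a row does not reach is not made up. Full scale, the value 1, is 200 mm for a shift and 180 degrees for a turn. A row lasts 1/8 s, in which the tool goes at most 62.5 mm and 10.7 degrees, less where a joint would pass 70% of its speed; a pose out of reach is approached as far as the arm can. A call with a number of a shift or a turn outside -1 to 1 is refused whole. A call with a gripper value outside its range is refused whole. OPENING is the gripper's target within -1 to 1 (fully open at 1, half-way at 0, shut at -1), set as the call begins (- or left out, the last holds). The fingers move at their own pace and stop on an object; the grip force is fixed at half the most. Time passes only in rows, so rows that do not move let the fingers close. It gives the time, the measured TCP pose, the force and the opening at its end, in the units of the state.
- ctrl.read_state(): the state, without advancing time (a new reading comes with each control period).
- get_image(name): name is "scene" or "top" or "wrist"; returns (picture, depth): 420x560x3 uint8, red, green, blue; 420x560 float32, m along the optical axis (not along the pixel's ray), 0 where there is no reading.
- camera_params(name): a dict with "mtx" (3x3 intrinsics, pixels), "R" (3x3) and "t" (3): a world point X has camera coordinates R X + t; the wrist camera has in their place "mount" (4x4, takes a point from camera to tool coordinates, whose origin is the TCP and whose axes are the flange's). Camera axes: x right, y down, z forward; pixel columns grow to the right and rows downward; lengths in m; the calibration is good to about 2 mm. A picture is of the moment at which its call begins: read the wrist's pose just before it. camera_params takes no time and is no camera call.
- ctrl.sign_off(): hands the job in, once; it reports no verdict.
The state is a dict: "clock": time; "qpos": joint angles; "qvel": joint speeds; "tau": joint torques, N m; "tool_pos": TCP position; "tcp_rot": TCP orientation; "contact_force": force on the tool from outside, world axes, zero at the start; "wrist_torque": the same for the moment, N m; "gripper_width": finger opening in m.
Only numpy, scipy, OpenCV 4.12 (cv2) and the standard library are available. Lean on these libraries where they do the work, as an engineer would, in place of code of your own. Each camera call takes 0.05 s, during which the arm holds its last target.

TASK

The small white setting shelf must stand level before pastries are set on it. Lay the spirit level lengthwise on the dark strip of the shelf and let go of it; then push the black knob of the sprung levelling foot down so that the shelf bears on its foot, and only then turn the knob clockwise until the bubble stands centred between the two lines. Finish while still holding the knob pushed down with the bubble centred; leave the other things on the table where they are.

Things in the scene. Friction and masses are not known exactly. Their poses are not given: they have to be found in the camera images.
- level: Loose spirit level, 0.45 kg: aluminium bar 24 mm wide (its x), 120 mm long (its y), 36 mm high, blue end caps, a clear green vial along the middle of its top with two black ring lines. Origin at its centre, 18 mm above its underside, z up. Grip it across its width at the middle.
- level_bubble (a joint): Position (m) of the pale bubble, 18 mm long, along the level's own +y; 0 = centred between the lines, which are 26 mm apart; stops at +-0.020. It goes to the higher end, about 1 m per rad of slope, and settles in about 1 s.
- strip (a point): Centre of the dark strip (52 x 136 mm) on the white shelf's top, 65 to 75 mm above the table. y runs along the strip (lay the level's y along it, either way round): -y towards the knob, +y to the hinge, 100 mm from here and 10 mm higher, its axis level along x; z normal to the shelf. The shelf is 140 mm wide; a spring tips its knob end up while nothing pushes.
- shelf_lift (a joint): Angle (rad) by which the spring has lifted the shelf off its levelling foot: 0 = bears on the foot, 0.035 = fully sprung up. About 3 to 6 N down on the knob seats it. The knob is 215 mm from the hinge, so full lift is 8 mm at the knob.
- foot: Black round knob, 44 mm across (48 over its flutes), 31 mm high, on a stem at the shelf's narrow end; origin on its axis at half height, 40 mm above the shelf; z its axis. Grip it from above in any direction. Clockwise (from above) lowers the knob end 4.3 mm per rad and moves the bubble 20 mm per rad away from the knob. 0.12 N m, stays as left; at the start 0.5 to 1.4 rad too high.
- foot_press (a joint): How far the knob is pushed down against its own spring into the shelf, m: 0 = up, 0.014 = bottomed; 3 N at 0, growing by 0.9 N per mm to 15 N. As the knob is turned clockwise the shelf sinks and this gets less unless the hand follows down.
- tub: Bystander, loose: small printed dessert tub, 72 mm across, 71 mm high; origin at its underside. To be left alone.
- shaker: Bystander, loose: spice jar with a black cap, 45 mm across, 105 mm high; origin at its underside. To be left alone.
- timer: Bystander, loose: white round kitchen timer, 62 mm across, 42 mm high; origin at its underside. To be left alone.
- tape: Bystander, loose: roll of brown tape, 92 mm across, 48 mm high; origin at its underside. To be left alone.

How it is judged:
On the way, in this order (a step that is already met when the one before it is completed fails the run):
1. the level lies lengthwise on the dark strip, let go (x of level in the frame of strip between -0.022 and 0.022 m and y of level in the frame of strip between -0.03 and 0.03 m and z of level in the frame of strip between 0.013 and 0.022 m and angle between the y axis of level and the y axis of strip, either way round below 0.25 rad and angle between level's own z axis and vertical below 0.15 rad and contact force between the fingers and level below 0.1 N), for 0.2 s.
2. the knob is pushed down, the shelf bears on its foot, the bubble is still off centre (all of step 1 and value of joint shelf_lift below 0.006 rad and value of joint foot_press above 0.003 m and contact force between the fingers and foot above 2 N and (value of joint level_bubble above 0.006 m or value of joint level_bubble below -0.006 m)), for 0.1 s.
At the end, for the whole second after the job is handed in: The fingers still hold the knob pushed in by more than 3 mm, the shelf bears on its foot (lift under 0.006 rad), and the bubble is within 4.5 mm of centre; the level lies untouched on the strip within 22 mm across, 30 mm along and 0.25 rad of it (all of step 1 and value of joint shelf_lift below 0.006 rad and value of joint foot_press above 0.003 m and contact force between the fingers and foot above 2 N and value of joint level_bubble between -0.0045 and 0.0045 m); the arm keeps its last pose, push and grip.
It fails at once if the tub is shoved or knocked over (distance of tub from where it was at the start of the episode above 0.03 m or angle between tub's own z axis and vertical above 0.5 rad).
It fails at once if the shaker is shoved or knocked over (distance of shaker from where it was at the start of the episode above 0.03 m or angle between shaker's own z axis and vertical above 0.5 rad).
It fails at once if the timer is shoved or knocked over (distance of timer from where it was at the start of the episode above 0.03 m or angle between timer's own z axis and vertical above 0.5 rad).
It fails at once if the tape is shoved or knocked over (distance of tape from where it was at the start of the episode above 0.03 m or angle between tape's own z axis and vertical above 0.5 rad).
It fails at once if the spirit level is tipped over (angle between level's own z axis and vertical above 0.7 rad).
It also fails if it takes over 54 s, if anything falls off the work surface, if the arm or the gripper's body presses on something with over 40 N, if the wrist force passes 120 N, or if a joint passes its speed limit or range.

## Working session

There is one attempt and no reset: what is moved stays moved. The work goes in short steps, Python scripts to look and compute and a shell command to move; the robot and the scene stay as the last step left them, time stands still between calls to the robot, and variables do not carry over. Pictures are saved under pics/ and viewed, and the job is handed in when it is done.

```bash
ls; mkdir -p pics; python3 - <<'E'
from plant import ctrl,get_image,camera_params
import cv2,numpy as np
print(ctrl.read_state())
for n in("scene","top","wrist"):
    im,d=get_image(n); cv2.imwrite(f"pics/{n}0.png",im[:,:,::-1]); np.save(f"pics/{n}0.npy",d); np.save(f"pics/{n}0i.npy",im)
    print(n,camera_params(n))
E
```

```text
pics
{'clock': 0.0, 'qpos': array([-1.27501479e+00,  2.38763068e-01, -1.42465538e-02,  1.31921713e+00,
        4.06127559e-06,  1.57081757e+00]), 'qvel': array([ 0.00198154,  0.00086688,  0.00089147, -0.00036946, -0.00245898,
        0.00126796]), 'tau': array([-4.37145691e-04, -5.38779688e+01,  3.46438944e+01,  1.83415983e-02,
       -4.28731857e-05, -2.28182222e-05]), 'tool_pos': array([ 0.15290966, -0.50179936,  0.23068993]), 'tcp_rot': array([-3.10590422e+00, -4.62679202e-01,  3.24653576e-04]), 'contact_force': array([ 0.37240234, -0.46087427,  0.14565492]), 'wrist_torque': array([ 0.00538291, -0.04492684, -0.01730748]), 'gripper_width': 0.0855392303830797}
scene {'mtx': array([[464.31682998,   0.        , 273.88014332],
       [  0.        , 464.31682998, 215.26058887],
       [  0.        ,   0.        ,   1.        ]]), 'R': array([[ 8.44273074e-01, -5.35913213e-01,  6.85962383e-05],
       [-2.27765705e-01, -3.58935993e-01, -9.05145147e-01],
       [ 4.85103866e-01,  7.64174051e-01, -4.25102644e-01]]), 't': array([-0.57152914,  0.11435443,  0.99418948])}
top {'mtx': array([[5
[... 169 characters left out ...]
9, -0.99992781,  0.00388556],
       [-0.9937749 ,  0.01086879, -0.11087527],
       [ 0.11082504, -0.00512198, -0.99382673]]), 't': array([-0.25887597,  0.51490072,  1.09048016])}
wrist {'mtx': array([[306.41374039,   0.        , 279.78494084],
       [  0.        , 306.41374039, 204.0536323 ],
       [  0.        ,   0.        ,   1.        ]]), 'mount': array([[-2.43281802e-04, -9.56860745e-01, -2.90546820e-01,
         7.42058269e-02],
       [ 9.99999961e-01, -2.72961702e-04,  6.16236118e-05,
         1.16718003e-04],
       [-1.38273370e-04, -2.90546794e-01,  9.56860774e-01,
        -1.42496322e-01],
       [ 0.00000000e+00,  0.00000000e+00,  0.00000000e+00,
         1.00000000e+00]])}
```

View pics/scene0.png

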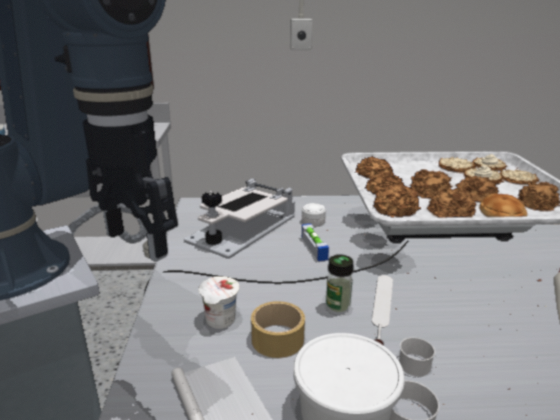

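View pics/top0.png

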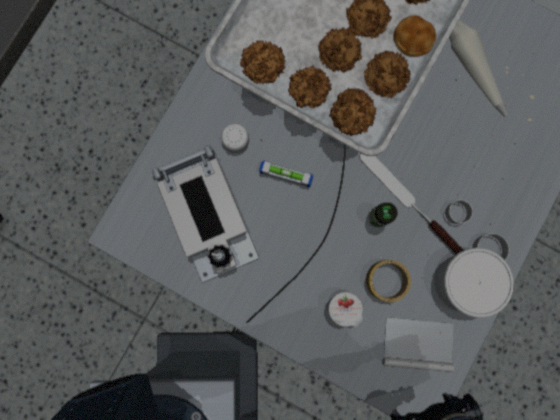

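View pics/wrist0.png

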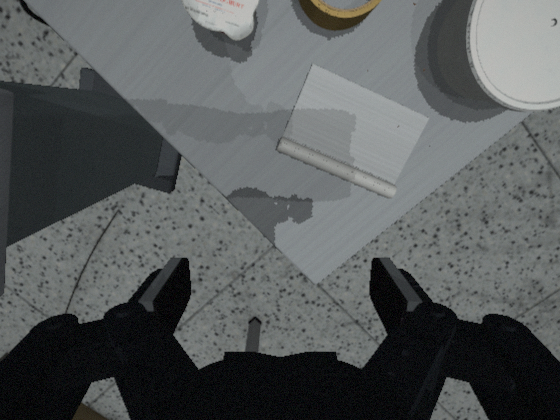

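The top view shows the level at about (287,173), the strip at (202,208), the knob at (220,258) and the timer at (235,138). The shaker is at (384,214), the tape at (389,281) and the tub at (346,309). Next I'll measure these.

```bash
cat > h.py <<'E'
import numpy as np,cv2
from plant import ctrl,get_image,camera_params
from scipy.spatial.transform import Rotation as Ro
def cam(n,st=None):
    p=camera_params(n)
    if n!="wrist": return p["mtx"],p["R"].T,-p["R"].T@p["t"]
    st=st or ctrl.read_state()
    T=np.eye(4);T[:3,:3]=Ro.from_rotvec(st["tcp_rot"]).as_matrix();T[:3,3]=st["tool_pos"]
    M=T@p["mount"];return p["mtx"],M[:3,:3],M[:3,3]
def ray(c,uv):
    K,R,o=c; d=np.linalg.inv(K)@np.array([uv[0],uv[1],1.]);return o,R@d
def plane(c,uv,z):
    o,d=ray(c,uv);return o+d*(z-o[2])/d[2]
def dep(c,uv,D):
    o,d=ray(c,uv);return o+d*D[int(round(uv[1])),int(round(uv[0]))]
def cloud(c,D):
    K,R,o=c;v,u=np.mgrid[:D.shape[0],:D.shape[1]]
    d=np.stack([(u-K[0,2])/K[0,0],(v-K[1,2])/K[1,1],np.ones(u.shape)],-1)*D[...,None]
    return d@R.T+o
def proj(c,X):
    K,R,o=c;p=K@(R.T@(np.asarray(X)-o));return p[:2]/p[2]
E
python3 - <<'E'
from h import *
np.set_printoptions(precision=4,suppress=True)
for n in("top","scene"):
    c=cam(n);im=np.load(f"pics/{n}0i.npy");D=np.load(f"pics/{n}0.npy");P=cloud(c,D)
    hsv=cv2.cvtColor(im,cv2.COLOR_RGB2HSV)
    m=cv2.inRange(hsv,(100,120,50),(130,255,255)) ; k,l,s,ce=cv2.connectedComponentsWithStats(m)
    print(n,"blue");[print(s[i],ce[i],np.median(P[l==i],0)) for i in range(1,k) if s[i][4]>15]
    m=cv2.inRange(hsv,(40,120,80),(75,255,255)) ; k,l,s,ce=cv2.connectedComponentsWithStats(m)
    print("green");[print(s[i],ce[i],np.median(P[l==i],0)) for i in range(1,k) if s[i][4]>15]
    m=cv2.inRange(hsv,(0,0,0),(180,255,45)) ; k,l,s,ce=cv2.connectedComponentsWithStats(m)
    print("dark");[print(s[i],ce[i],np.median(P[l==i],0),cv2.minAreaRect(np.argwhere(l==i)[:,::-1].astype(np.float32))) for i in range(1,k) if s[i][4]>60]
im=np.load("pics/top0i.npy")
cv2.imwrite("pics/topz.png",cv2.resize(im[110:300,130:350,::-1],None,fx=3.5,fy=3,interpolation=cv2.INTER_CUBIC)[:600,:800])
E
```

```text
top blue
[260 161   4  12  24] [261.2083 166.3333] [ 0.6213 -0.2247  0.0354]
[307 175   6  11  28] [309.9286 180.3571] [ 0.5865 -0.3335  0.0345]
green
[270 166  13   9  67] [275.9403 169.6716] [ 0.6128 -0.2581  0.0355]
[288 172  15   8  69] [295.4348 175.3623] [ 0.5995 -0.3004  0.0355]
dark
[   0    0   56   86 1210] [23.5207 37.2777] [ 1.3124  0.7299 -0.7558] ((21.953706741333008, 38.921749114990234), (14.14950942993164, 101.24219512939453), 32.82854461669922)
[ 181  177   42   64 1356] [201.7021 208.4189] [ 0.522  -0.0986  0.071 ] ((201.56878662109375, 208.31292724609375), (60.088294982910156, 22.8006591796875), 67.47943115234375)
[369 203  28  24 387] [381.8527 215.168 ] [ 0.5022 -0.4762  0.1016] ((382.2000732421875, 214.40003967285156), (19.677398681640625, 28.621667861938477), 63.43495178222656)
[429 221  34  34 316] [444.693  237.6456] [ 0.4572 -0.635   0.0174] ((444.25006103515625, 237.25003051757812), (41.719295501708984, 8.485280990600586), 45.0)
[208 246  23  21 233] [220.1288 256.6953] [ 0.4152 -0.1463  0.1284] ((219.0, 256.0), (20.0, 22.0), 90.0)
[396 266  11  30  88] [40
[... 1981 characters left out ...]
86] [211.4247 199.5591] [ 0.4137 -0.1579  0.123 ] ((211.5, 200.0), (12.0, 17.0), 90.0)
[223 194  40  16 250] [242.308 201.448] [ 0.5214 -0.0984  0.0714] ((242.68106079101562, 201.42242431640625), (7.878387451171875, 39.785858154296875), 66.80140686035156)
[206 230  16  14 164] [213.5976 237.4695] [ 0.4132 -0.1569  0.0285] ((213.5, 236.5), (13.0, 15.0), 90.0)
[388 233 124   9 406] [450.8276 235.6724] [ 0.8911 -0.431   0.0202] ((449.52508544921875, 236.8406524658203), (6.466160297393799, 122.99720764160156), 88.9291763305664)
[329 262  24  14 239] [340.3347 269.2678] [ 0.4935 -0.504   0.0964] ((340.3861389160156, 269.13861083984375), (23.482877731323242, 12.338460922241211), 5.710593223571777)
```

View pics/topz.png

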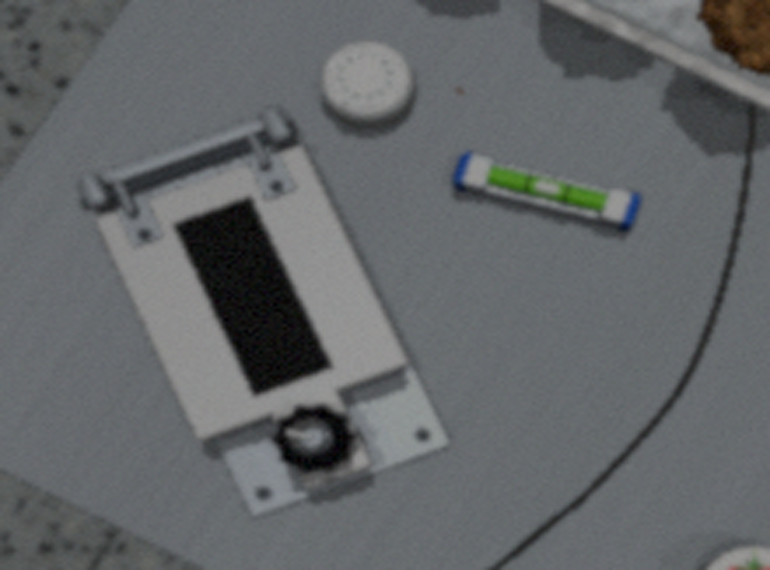

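```bash
python3 - <<'E'
from h import *
np.set_printoptions(precision=4,suppress=True)
c=cam("top");im=np.load("pics/top0i.npy");D=np.load("pics/top0.npy");P=cloud(c,D);print("cam",c[2])
hsv=cv2.cvtColor(im,cv2.COLOR_RGB2HSV)
a=plane(c,(261.2,166.3),.034);b=plane(c,(309.9,180.4),.034);print("level",(a+b)/2,np.linalg.norm(a-b),np.degrees(np.arctan2(*(a-b)[1::-1])))
m=cv2.inRange(hsv,(0,0,0),(180,255,45)); k,l,s,ce=cv2.connectedComponentsWithStats(m)
def lab(u,v): return l==l[v,u]
S=P[lab(202,208)];ctr=S.mean(0);u,sv,vt=np.linalg.svd(S-ctr);print("strip",ctr,vt)
box=cv2.boxPoints(cv2.minAreaRect(np.argwhere(lab(202,208))[:,::-1].astype(np.float32)))
B=np.array([plane(c,q,.071) for q in box]);print(B,B.mean(0),[np.linalg.norm(B[i]-B[i-1]) for i in range(4)],[np.degrees(np.arctan2(*(B[i]-B[i-1])[1::-1])) for i in range(4)])
# plane fit of white shelf
w=P[180:240,160:250].reshape(-1,3);w=w[(w[:,2]>.055)&(w[:,2]<.09)&(abs(w[:,0]-.52)<.1)]
A=np.c_[w[:,:2],np.ones(len(w))];print("plane",np.linalg.lstsq(A,w[:,2],rcond=None)[0],len(w))
K=P[240:280,200:245].reshape(-1,3);K=K[(K[:,2]>.115)&(K[:,2]<.16)];print("knob",len(K),K.min(0),K.max(0),K.mean(0),np.median(K,0))
yy,xx=np.where((P[...,2]>.118)&(np.hypot(P[...,0]-.415,P[...,1]+.147)<.05));print("knob px",cv2.minEnclosingCircle(np.c_[xx,yy].astype(np.float32)))
(cx,cy),r=cv2.minEnclosingCircle(np.c_[xx,yy].astype(np.float32));print(plane(c,(cx,cy),.129))
for n,(u,v) in dict(timer=(235,138),tub=(346,309),tape=(389,281),shaker=(384,214)).items(): print(n,P[v,u])
E
```

```text
cam [ 0.3879 -0.2589  1.1418]
level [ 0.6044 -0.2793  0.034 ] 0.11324811214534844 72.99884224893034
strip [ 0.5222 -0.0993  0.0779] [[-0.1663 -0.1659  0.972 ]
 [ 0.9127  0.3472  0.2154]
 [ 0.3733 -0.923  -0.0937]]
[[ 0.5743 -0.0504  0.071 ]
 [ 0.5929 -0.0955  0.071 ]
 [ 0.4724 -0.1452  0.071 ]
 [ 0.4543 -0.1005  0.071 ]] [ 0.5235 -0.0979  0.071 ] [np.float64(0.13002655740726413), np.float64(0.04881814086787724), np.float64(0.13029623464970708), np.float64(0.048231744803931206)] [np.float64(22.670114021022833), np.float64(-67.63118736151912), np.float64(-157.58870556045423), np.float64(112.046360936709)]
plane [-0.0489 -0.0184  0.0945] 4112
knob 322 [ 0.3974 -0.1651  0.1159] [ 0.4435 -0.1191  0.1363] [ 0.42   -0.1428  0.1272] [ 0.4195 -0.1433  0.1276]
knob px ((219.13037109375, 255.47708129882812), 11.830483436584473)
[ 0.4202 -0.1424  0.129 ]
timer [ 0.685  -0.1671  0.0392]
tub [ 0.3069 -0.4022  0.0667]
tape [ 0.3627 -0.5102 -0.0033]
shaker [ 0.5031 -0.4814  0.1028]
```

The measurements agree with the given sizes: the strip is at yaw 22.5°, its height is about 0.07, and the knob is 115 mm from the strip centre. I'll move above the level and turn the jaws across it.

```bash
python3 -m crank '{"slide":[[0.207,-0.034,0],[0.207,-0.034,0],[0.207,-0.034,0],[0.207,-0.034,0],[0.207,-0.034,0],[0.207,-0.034,0],[0.207,-0.034,0],[0.207,-0.034,0],[0.207,-0.034,0],[0.207,-0.034,0],[0.207,-0.034,0],[0.207,-0.034,0],[0,0,0.06],[0,0,0.06],[0,0,0.06],[0,0,0.06],[0,0,0.06],[0,0,0.06],[0,0,0]],"rot":[[0,0,0],[0,0,0],[0,0,0],[0,0,0],[0,0,0],[0,0,0],[0,0,0],[0,0,0],[0,0,0],[0,0,0],[0,0,0],[0,0,0],[0,0,-0.052],[0,0,-0.052],[0,0,-0.052],[0,0,-0.052],[0,0,-0.052],[0,0,-0.052],[0,0,0]]}' 1
cat > st.py <<'E'
from h import *
np.set_printoptions(precision=4,suppress=True)
def state(tgt=None,yaw=None):
    s=ctrl.read_state();R=Ro.from_rotvec(s["tcp_rot"]).as_matrix()
    y=np.degrees(np.arctan2(R[1,0],R[0,0]))
    print("t",s["clock"],"pos",s["tool_pos"],"yaw",y,"z",R[:,2],"q",s["qpos"],"F",s["contact_force"],"T",s["wrist_torque"],"w",s["gripper_width"])
    if tgt is not None: print("slide fr",R.T@(np.array(tgt)-s["tool_pos"])/.2)
    if yaw is not None: print("rotz fr",-((yaw-y+180)%360-180)/180)
    return s
E
python3 - <<'E'
from st import *
s=state((.604,-.279,.15),73)
im,d=get_image("wrist");cv2.imwrite("pics/w1.png",im[:,:,::-1]);c=cam("wrist",s);P=cloud(c,d)
hsv=cv2.cvtColor(im,cv2.COLOR_RGB2HSV)
m=cv2.inRange(hsv,(100,120,50),(130,255,255)) ; k,l,st,ce=cv2.connectedComponentsWithStats(m)
[print(st[i],ce[i],np.median(P[l==i],0),plane(c,ce[i],.03)) for i in range(1,k) if st[i][4]>50]
E
```

```text
clock: 2.52
tool_pos: [0.6038, -0.279, 0.158]
tcp_rot: [-2.523, -1.868, 0.002]
contact_force: [0.1, 0.1, 0.4]
gripper_width: 0.0853
t 2.525 pos [ 0.6038 -0.279   0.158 ] yaw 73.04592249509125 z [-0.0023  0.0011 -1.    ] q [-0.4328  0.5107  0.2168  1.2795  0.0001  1.4339] F [0.1031 0.1163 0.4282] T [-0.0168 -0.0008 -0.0384] w 0.08528373400960094
slide fr [0.0001 0.0012 0.0402]
rotz fr 0.0002551249727291507
[270 127  30  11 271] [284.4428 131.8266] [ 0.6242 -0.2252  0.0357] [ 0.6241 -0.2257  0.03  ]
[272 252  25   6 140] [284.   254.35] [ 0.591  -0.3338  0.0361] [ 0.5903 -0.3367  0.03  ]
```

View pics/w1.png

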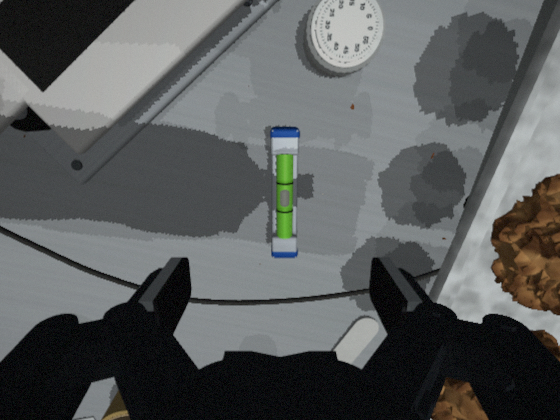

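The wrist view shows the level between the jaws, with its ends at (284,132) and (284,254). That is about 3 mm off toward +y, and the jaws are aligned. Now I'll descend and grip.

```bash
python3 -m crank '{"slide":[[0,0.013,0.15],[0,0,0.2],[0,0,0.2],[0,0,0.13],[0,0,0.07],[0,0,0],[0,0,0],[0,0,0]],"rot":[[0,0,0],[0,0,0],[0,0,0],[0,0,0],[0,0,0],[0,0,0],[0,0,0],[0,0,0]]}' 1
python3 -m crank '{"slide":[[0,0,0],[0,0,0],[0,0,0],[0,0,0],[0,0,0],[0,0,0],[0,0,0],[0,0,0]],"rot":[[0,0,0],[0,0,0],[0,0,0],[0,0,0],[0,0,0],[0,0,0],[0,0,0],[0,0,0]]}' -1
python3 - <<'E'
from st import *
state()
E
```

```text
clock: 3.58
tool_pos: [0.6077, -0.2804, 0.0107]
tcp_rot: [2.523, 1.869, 0.002]
contact_force: [-0.2, -0.0, 0.0]
gripper_width: 0.0855
clock: 4.58
tool_pos: [0.6072, -0.2801, 0.0096]
tcp_rot: [2.523, 1.871, 0.001]
contact_force: [-0.4, -0.0, 5.2]
gripper_width: 0.0227
t 4.575 pos [ 0.6072 -0.2801  0.0096] yaw 73.11018982152552 z [ 0.0006 -0.0001 -1.    ] q [-0.4323  0.6146  0.0014  0.957   0.0001  1.4333] F [-0.414  -0.0076  5.2408] T [ 0.0508 -0.1725  0.0168] w 0.022688908073188453
```

```bash
python3 -m crank '{"slide":[[0,0,-0.1],[0,0,-0.15],[0,0,-0.2],[0,0,-0.2],[0,0,-0.1],[0,0,0]],"rot":[[0,0,0],[0,0,0],[0,0,0.05],[0,0,0.05],[0,0,0.05],[0,0,0.05]]}' -1
python3 -m crank '{"slide":[[0,0,0],[0,0,0],[0,-0.125,0],[0,-0.125,0],[0,-0.125,0],[0,-0.125,0],[0,-0.125,0],[0,-0.125,0],[0,-0.125,0],[0,-0.125,0],[0,0,0],[0,0,0]],"rot":[[0,0,0.045],[0,0,0.036],[0,0,0],[0,0,0],[0,0,0],[0,0,0],[0,0,0],[0,0,0],[0,0,0],[0,0,0],[0,-0.016,0],[0,0,0]]}' -1
python3 - <<'E'
from st import *
s=state((.5285,-.0957,.1),22.5)
for n in("wrist","top"):
    im,d=get_image(n);cv2.imwrite(f"pics/{n}2.png",im[:,:,::-1])
E
```

```text
clock: 5.32
tool_pos: [0.6071, -0.2802, 0.1602]
tcp_rot: [2.98, 0.992, 0.001]
contact_force: [0.2, -1.3, -5.1]
gripper_width: 0.0225
clock: 6.82
tool_pos: [0.5304, -0.0945, 0.1587]
tcp_rot: [3.071, 0.613, -0.078]
contact_force: [0.8, 0.3, -5.3]
gripper_width: 0.0226
t 6.825 pos [ 0.5304 -0.0945  0.1587] yaw 22.59349025670603 z [-0.0472 -0.019  -0.9987] q [-0.1613  0.3276 -0.0777  1.2091 -0.0263  2.5865] F [ 0.8063  0.3052 -5.2505] T [ 0.0907 -0.1365 -0.027 ] w 0.02263952634645541
slide fr [0.0038 0.002  0.2938]
rotz fr 0.0005193903150334399
```

View pics/wrist2.png

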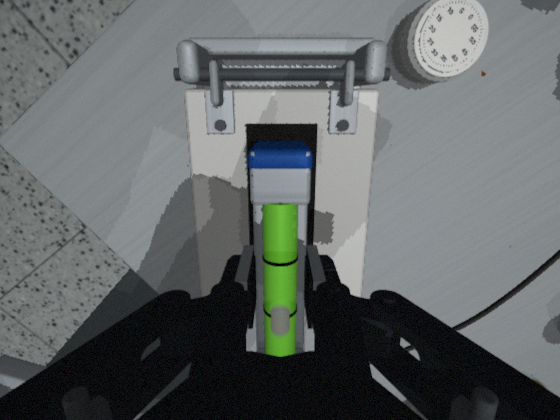

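View pics/top2.png

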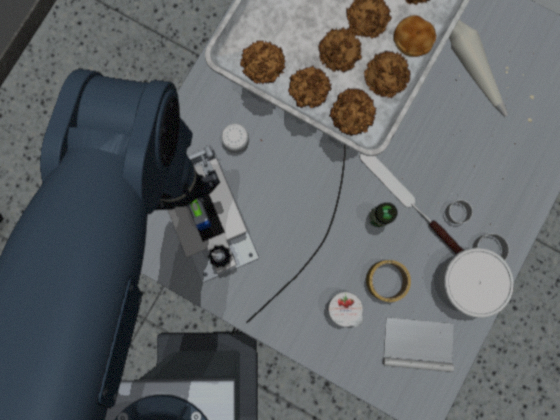

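The wrist view shows the level centred sideways over the strip (strip columns 246–316, level at about 281). Now I'll lower it.

```bash
python3 -m crank '{"slide":[[0.005,0,0.1],[0.005,0,0.12],[0,0,0.1],[0,0,0.05],[0,0,0.01],[0,0,0],[0,0,0],[0,0,0]],"rot":[[0,0,0],[0,0,0],[0,0,0],[0,0,0],[0,0,0],[0,0,0],[0,0,0],[0,0,0]]}' -1
python3 - <<'E'
from st import *
state((.5285,-.0957,.08),22.5)
E
python3 -m crank '{"slide":[[0,0,0.006],[0,0,0.006],[0,0,0]],"rot":[[0,0,0],[0,0,0],[0,0,0]]}' -1
```

```text
clock: 7.92
tool_pos: [0.529, -0.096, 0.0838]
tcp_rot: [3.07, 0.612, -0.076]
contact_force: [-0.4, -0.0, -3.9]
gripper_width: 0.0225
t 7.925 pos [ 0.529  -0.096   0.0838] yaw 22.528217954672503 z [-0.0456 -0.0193 -0.9988] q [-0.1644  0.3795 -0.2054  1.0277 -0.0265  2.5845] F [-0.392  -0.0151 -3.8964] T [-0.0148 -0.0443 -0.0051] w 0.022541640838597665
slide fr [-0.0007 -0.0023  0.019 ]
rotz fr 0.0001567664148472166
clock: 8.3
tool_pos: [0.5285, -0.096, 0.0809]
tcp_rot: [3.071, 0.612, -0.077]
contact_force: [0.0, 0.2, -3.7]
gripper_width: 0.0225
```

```bash
python3 -m crank '{"slide":[[0,0,0.006],[0,0,0]],"rot":[[0,0,0],[0,0,0]]}' -1
python3 -m crank '{"slide":[[0,0,0.006],[0,0,0],[0,0,0]],"rot":[[0,0,0],[0,0,0],[0,0,0]]}' -1
python3 - <<'E'
from st import *
state()
im,d=get_image("wrist");cv2.imwrite(f"pics/w3.png",im[:,:,::-1])
im,d=get_image("scene");cv2.imwrite(f"pics/s3.png",cv2.resize(im[150:290,150:350,::-1],None,fx=4,fy=4))
E
```

```text
clock: 8.55
tool_pos: [0.5286, -0.0961, 0.0803]
tcp_rot: [3.07, 0.612, -0.076]
contact_force: [-1.8, 0.1, 3.7]
gripper_width: 0.0227
clock: 8.93
tool_pos: [0.5286, -0.0961, 0.0795]
tcp_rot: [3.07, 0.611, -0.076]
contact_force: [-3.3, 0.5, 8.5]
gripper_width: 0.0224
t 8.925 pos [ 0.5286 -0.0961  0.0795] yaw 22.524899275255372 z [-0.0454 -0.0193 -0.9988] q [-0.1648  0.3826 -0.2128  1.0171 -0.0265  2.5842] F [-3.2531  0.4556  8.52  ] T [0.1281 0.5724 0.065 ] w 0.022398155288380843
```

View pics/s3.png

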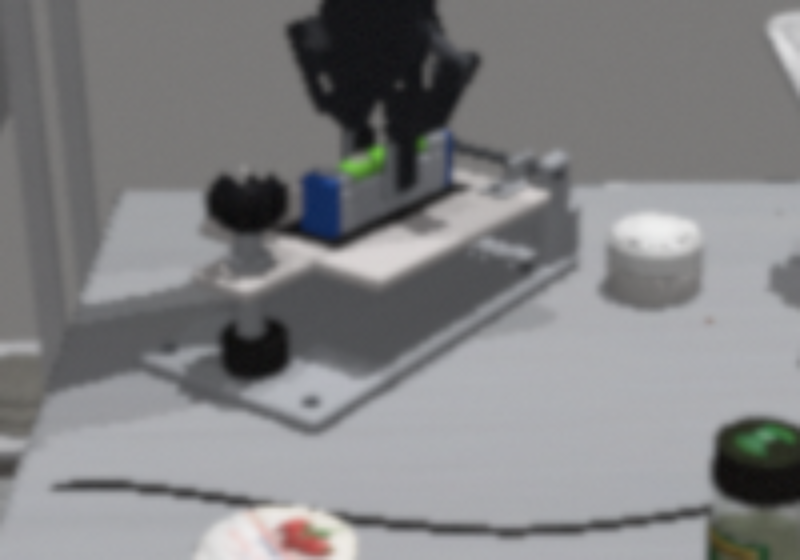

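The scene view shows the level sitting on the strip, and the force confirms contact. I'll release it and rise.

```bash
python3 -m crank '{"slide":[[0,0,-0.004],[0,0,0],[0,0,0],[0,0,0],[0,0,0],[0,0,0]],"rot":[[0,0,0],[0,0,0],[0,0,0],[0,0,0],[0,0,0],[0,0,0]]}' 0.5
python3 -m crank '{"slide":[[0,0,-0.05],[0,0,-0.1],[0,0,-0.15],[0,0,-0.2],[0,0,-0.15],[0,0,0],[0,0,0]],"rot":[[0,0,0],[0,0,0],[0,0,0],[0,0,0],[0,0,0],[0,0.016,0],[0,0,0]]}' 0.8
python3 - <<'E'
from st import *
s=state()
for n in("wrist","top","scene"):
    im,d=get_image(n);cv2.imwrite(f"pics/{n}4.png",im[:,:,::-1]);np.save(f"pics/{n}4.npy",d);np.save(f"pics/{n}4i.npy",im)
np.save("pics/s4.npy",s,allow_pickle=True)
E
```

```text
clock: 9.78
tool_pos: [0.5284, -0.0961, 0.0793]
tcp_rot: [3.071, 0.612, -0.077]
contact_force: [0.0, -0.2, 0.3]
gripper_width: 0.0639
clock: 10.65
tool_pos: [0.5342, -0.0938, 0.2103]
tcp_rot: [3.081, 0.613, 0.002]
contact_force: [-0.4, -0.1, -0.4]
gripper_width: 0.0768
t 10.65 pos [ 0.5342 -0.0938  0.2103] yaw 22.501920594992868 z [ 0.0013 -0.0002 -1.    ] q [-0.1737  0.2745 -0.0178  1.2772 -0.      2.5751] F [-0.4318 -0.1344 -0.423 ] T [-0.0025  0.0201  0.02  ] w 0.07681120008578088
```

View pics/wrist4.png

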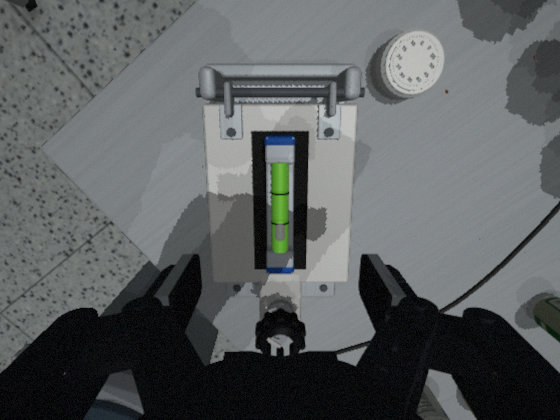

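View pics/top4.png

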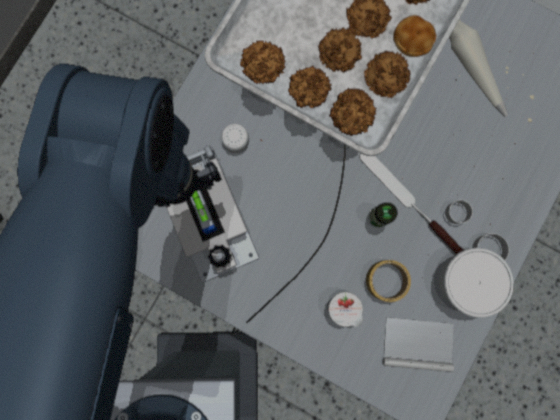

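```bash
python3 - <<'E'
from st import *
s=np.load("pics/s4.npy",allow_pickle=True).item()
sx=np.array([np.cos(np.radians(22.5)),np.sin(np.radians(22.5)),0]);o=np.array([.5235,-.0979,0])
c=cam("wrist",s);im=np.load("pics/wrist4i.npy");P=cloud(c,np.load("pics/wrist4.npy"))
hsv=cv2.cvtColor(im,cv2.COLOR_RGB2HSV)
m=cv2.inRange(hsv,(100,120,50),(130,255,255));k,l,st,ce=cv2.connectedComponentsWithStats(m)
for i in range(1,k):
    if st[i][4]>50:
        p=np.median(P[l==i],0);q=p-o;print("blue",ce[i],p,"along",q@sx,"across",q[0]*sx[1]-q[1]*sx[0])
K=P[(np.hypot(P[...,0]-.42,P[...,1]+.1424)<.035)&(P[...,2]>.11)&(P[...,2]<.14)];print("knob wrist",len(K),K.min(0),K.max(0),np.percentile(K[:,2],[50,95]))
c=cam("top");P=cloud(c,np.load("pics/top4.npy"))
m=(np.hypot(P[...,0]-.42,P[...,1]+.1424)<.035)&(P[...,2]>.113)&(P[...,2]<.145);K=P[m];print("knob top",len(K),K.min(0),K.max(0),np.percentile(K[:,2],[50,95]))
yy,xx=np.where(m);cc,r=cv2.minEnclosingCircle(np.c_[xx,yy].astype(np.float32));print(cc,r,plane(c,cc,.126))
s=state((.420,-.1424,.20),80)
E
python3 - <<'E'
import numpy as np,cv2
im=np.load('pics/wrist4i.npy');cv2.imwrite('pics/w4k.png',cv2.resize(im[230:380,200:360,::-1],None,fx=4,fy=4))
E
```

```text
blue [279.4088 139.75  ] [ 0.5826 -0.0737  0.1037] along 0.06383735190265188 across 0.00020457667544616573
blue [279.8777 269.705 ] [ 0.4785 -0.1171  0.11  ] along -0.04894419164008661 across 0.0005311370433766713
knob wrist 1750 [ 0.4    -0.1649  0.1101] [ 0.4444 -0.117   0.1345] [0.125  0.1322]
knob top 325 [ 0.3974 -0.1653  0.1136] [ 0.4436 -0.1192  0.137 ] [0.1272 0.1322]
(219.23196411132812, 255.54124450683594) 11.868638038635254 [ 0.4202 -0.1423  0.126 ]
t 10.8 pos [ 0.5343 -0.0936  0.2091] yaw 22.51969273446597 z [-0.0011 -0.0001 -1.    ] q [-0.1732  0.2769 -0.0174  1.2776 -0.0003  2.5753] F [ 0.5722  0.1257 -0.0747] T [-0.0215  0.0218 -0.0027] w 0.0768402126420997
slide fr [-0.6213  0.0066  0.0461]
rotz fr -0.319335040364078
```

View pics/w4k.png

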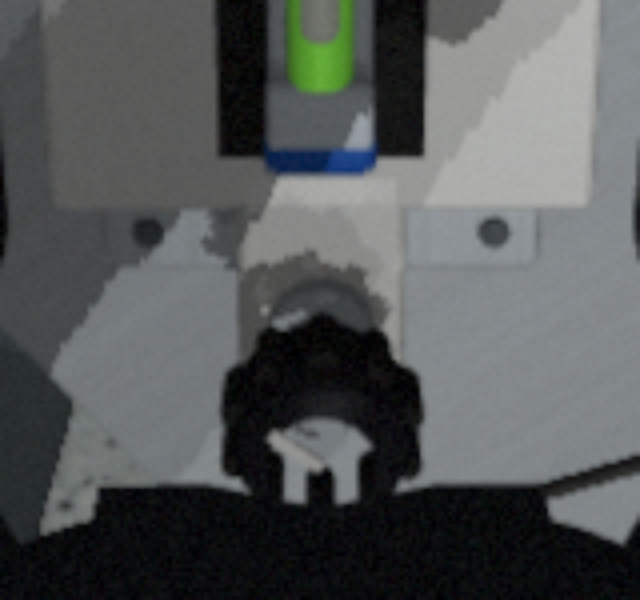

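The level is on the strip at 7.5 mm along and 0.4 mm across, with the bubble at the knob end. The knob axis is at (0.420, −0.142) with its top at about 0.132, which matches expectation. I'll move over the knob with a yaw that leaves room for clockwise turning.

```bash
python3 -m crank '{"slide":[[-0.1,0.002,0],[-0.15,0.002,0],[-0.2,0.002,0],[-0.171,0,0],[0,0,0],[0,0,0],[0,0,0],[0,0,0.1],[0,0,0.1],[0,0,0]],"rot":[[0,0,0],[0,0,0],[0,0,0],[0,0,0],[0,0,-0.059],[0,0,-0.059],[0,0,-0.059],[0,0,-0.059],[0,0,0],[0,0,0]]}' 0.5
python3 - <<'E'
from st import *
s=state((.420,-.1424,.103),65)
for n in("wrist","scene"):
    im,d=get_image(n);cv2.imwrite(f"pics/{n}5.png",im[:,:,::-1])
cv2.imwrite(f"pics/s5z.png",cv2.resize(im[130:270,130:330,::-1],None,fx=4,fy=4))
E
```

```text
clock: 12.05
tool_pos: [0.4193, -0.1419, 0.1679]
tcp_rot: [-2.647, -1.686, 0.004]
contact_force: [0.4, -0.2, 1.1]
gripper_width: 0.064
t 12.05 pos [ 0.4193 -0.1419  0.1679] yaw 65.00107228459566 z [-0.0036  0.0011 -1.    ] q [-0.3262  0.1338 -0.3137  1.1271 -0.0001  1.6809] F [ 0.4235 -0.188   1.0852] T [-0.0136 -0.0467 -0.002 ] w 0.06396786458228916
slide fr [-0.0007  0.0054  0.3245]
rotz fr 5.9571366425833125e-06
```

View pics/wrist5.png

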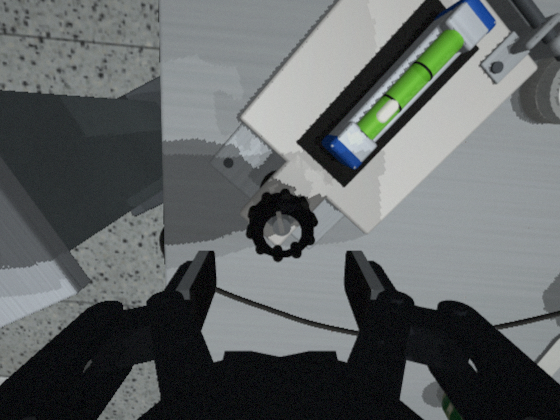

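View pics/s5z.png

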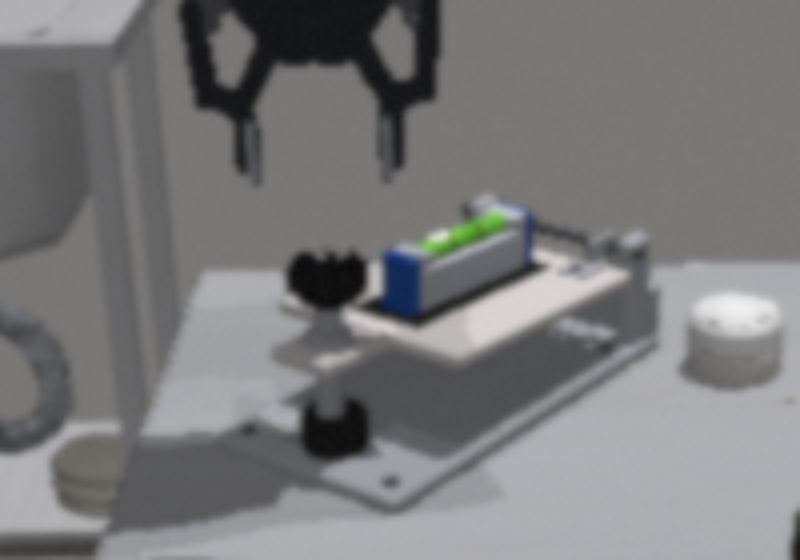

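The wrist view shows the knob at (282,225), centred between the fingers (jaw centre at column 280). The vial is well in view. I'll descend and grip.

```bash
python3 -m crank '{"slide":[[0,0.004,0.1],[0,0,0.13],[0,0,0.08],[0,0,0.015],[0,0,0],[0,0,0]],"rot":[[0,0,0],[0,0,0],[0,0,0],[0,0,0],[0,0,0],[0,0,0]]}' 0.5
python3 -m crank '{"slide":[[0,0,0],[0,0,0],[0,0,0],[0,0,0],[0,0,0],[0,0,0]],"rot":[[0,0,0],[0,0,0],[0,0,0],[0,0,0],[0,0,0],[0,0,0]]}' -1
python3 - <<'E'
from st import *
s=state((.4173,-.1419,.09))
im,d=get_image("wrist");cv2.imwrite(f"pics/wrist6.png",im[:,:,::-1])
im,d=get_image("scene");cv2.imwrite(f"pics/s6z.png",cv2.resize(im[130:270,130:330,::-1],None,fx=4,fy=4))
E
```

```text
clock: 12.9
tool_pos: [0.4216, -0.1428, 0.105]
tcp_rot: [2.649, 1.688, 0.001]
contact_force: [-0.2, 1.2, 0.3]
gripper_width: 0.0642
clock: 13.65
tool_pos: [0.4204, -0.1425, 0.104]
tcp_rot: [-2.649, -1.688, 0.001]
contact_force: [-5.3, 1.1, 2.7]
gripper_width: 0.0412
t 13.65 pos [ 0.4204 -0.1425  0.104 ] yaw 65.00426793351753 z [-0.0011  0.0003 -1.    ] q [-0.3267  0.1866 -0.4277  0.9575 -0.0001  1.6803] F [-5.3088  1.1231  2.6873] T [0.1272 1.0081 0.0141] w 0.04118396036314973
slide fr [-0.0038 -0.0152  0.07  ]
```

View pics/wrist6.png

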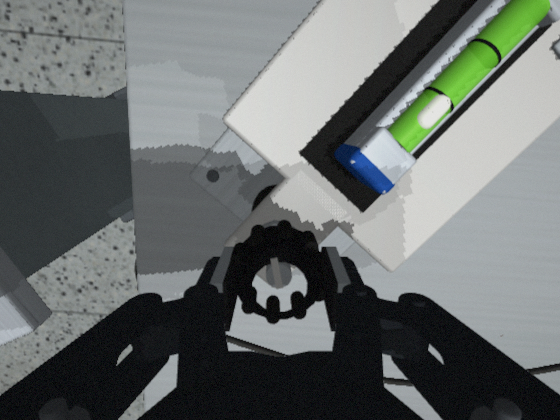

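View pics/s6z.png

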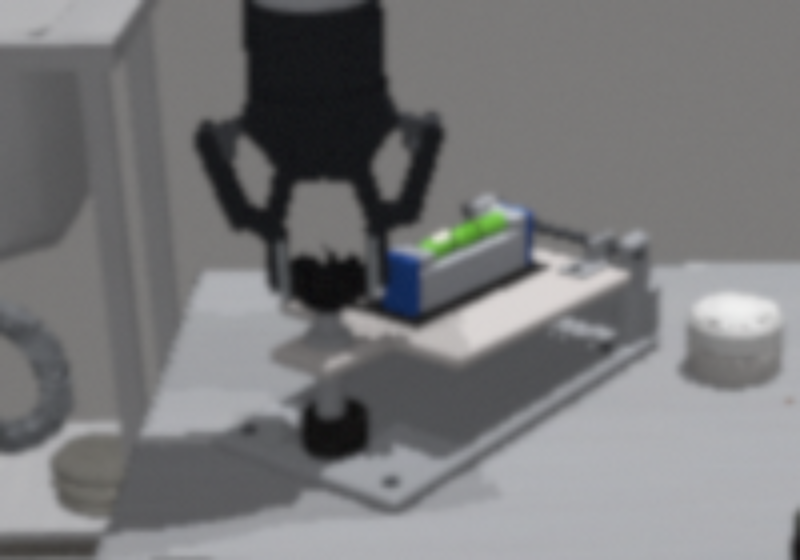

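The knob is gripped with the tips clear of the level. I'll push down in steps, watching the force.

```bash
python3 -m crank '{"slide":[[0,-0.001,0.01],[0,-0.001,0.01],[0,-0.001,0.01],[0,-0.001,0.01],[0,0,0]],"rot":[[0,0,0],[0,0,0],[0,0,0],[0,0,0],[0,0,0]]}' -1
python3 -m crank '{"slide":[[0,-0.001,0.01],[0,-0.001,0.01],[0,0,0]],"rot":[[0,0,0],[0,0,0],[0,0,0]]}' -1
python3 -m crank '{"slide":[[0,-0.001,0.01],[0,0,0]],"rot":[[0,0,0],[0,0,0]]}' -1
python3 - <<'E'
from st import *
state()
E
```

```text
clock: 14.38
tool_pos: [0.4196, -0.1426, 0.0962]
tcp_rot: [2.65, 1.688, -0.002]
contact_force: [-8.4, -1.2, 6.2]
gripper_width: 0.0414
clock: 14.75
tool_pos: [0.4193, -0.1427, 0.0923]
tcp_rot: [2.649, 1.687, -0.002]
contact_force: [-8.7, -1.8, 7.7]
gripper_width: 0.0412
clock: 15.0
tool_pos: [0.4191, -0.1427, 0.0904]
tcp_rot: [2.649, 1.687, -0.002]
contact_force: [-9.1, -2.7, 9.2]
gripper_width: 0.0412
t 15.0 pos [ 0.4191 -0.1427  0.0904] yaw 64.97035971753898 z [-0.0008 -0.0017 -1.    ] q [-0.3269  0.198  -0.4534  0.9196 -0.0018  1.6808] F [-9.0509 -2.7228  9.1633] T [-0.8714  0.8831  0.0367] w 0.041187714241267416
```

```bash
python3 -m crank '{"slide":[[0,-0.005,0],[0,-0.005,0],[0,0,0]],"rot":[[0,0,0],[0,0,0],[0,0,0]]}' -1
python3 - <<'E'
from st import *
state()
im,d=get_image("wrist");cv2.imwrite(f"pics/wrist7.png",im[:,:,::-1])
im,d=get_image("scene");cv2.imwrite(f"pics/s7z.png",cv2.resize(im[130:270,130:330,::-1],None,fx=4,fy=4))
E
```

```text
clock: 15.38
tool_pos: [0.4188, -0.1422, 0.091]
tcp_rot: [2.648, 1.686, 0.001]
contact_force: [-5.2, -3.2, 6.8]
gripper_width: 0.0413
t 15.375 pos [ 0.4188 -0.1422  0.091 ] yaw 64.96693855105764 z [ 0.0022 -0.0022 -1.    ] q [-0.3263  0.1946 -0.4562  0.9172 -0.0014  1.6814] F [-5.2216 -3.2293  6.7942] T [-0.9085  0.1511 -0.0666] w 0.04133110051240638
```

View pics/wrist7.png

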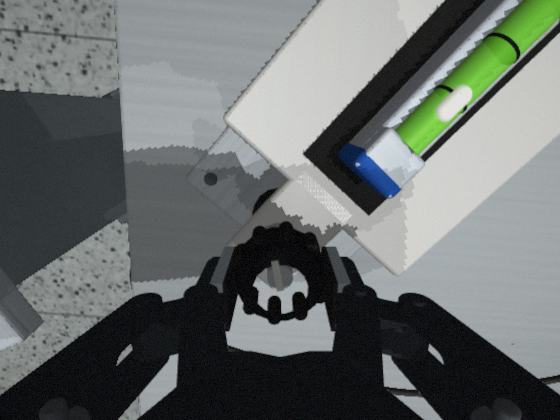

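View pics/s7z.png

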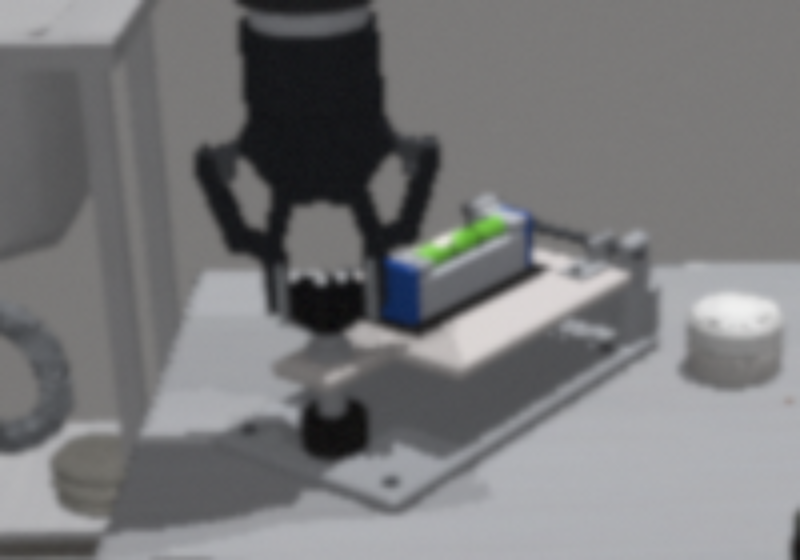

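The knob has come down about 13 mm and the bubble has left its stop, so it is still off centre near the knob-side line at (450,95). I'll press a bit more for margin and measure the bubble.

```bash
python3 -m crank '{"slide":[[0,-0.002,0.01],[0,-0.002,0.005],[0,0,0],[0,0,0]],"rot":[[0,0,0],[0,0,0],[0,0,0],[0,0,0]]}' -1
cat > bub.py <<'E'
from st import *
import sys
def bub(tag):
    s=state();im,d=get_image("wrist");cv2.imwrite(f"pics/{tag}.png",im[:,:,::-1]);c=cam("wrist",s)
    hsv=cv2.cvtColor(im,cv2.COLOR_RGB2HSV)
    g=cv2.inRange(hsv,(40,120,80),(75,255,255));k,l,st,_=cv2.connectedComponentsWithStats(g)
    g=np.isin(l,[i for i in range(1,k) if st[i][4]>80]).astype(np.uint8)
    hull=cv2.convexHull(np.argwhere(g)[:,::-1].astype(np.int32));H=np.zeros_like(g);cv2.fillConvexPoly(H,hull,1)
    He=cv2.erode(H,np.ones((5,5),np.uint8))
    ax=np.array([np.cos(np.radians(22.5)),np.sin(np.radians(22.5)),0])
    for n,m,mn in(("ring",(hsv[...,2]<70)&(He>0),8),("bubble",(hsv[...,1]<100)&(hsv[...,2]>90)&(He>0),40)):
        k,l,st,ce=cv2.connectedComponentsWithStats(m.astype(np.uint8))
        for i in range(1,k):
            if st[i][4]>mn:
                X=plane(c,ce[i],.107);print(n,st[i][4],ce[i],"along %.1f mm"%(1000*((X-np.array([.5305,-.095,0]))@ax)))
    x0,y0=hull[:,0].min(0)-10;x0=max(0,min(x0,400));y0=max(0,min(y0,250))
    cv2.imwrite(f"pics/{tag}z.png",cv2.resize(im[y0:y0+170,x0:x0+160,::-1],None,fx=3,fy=3,interpolation=cv2.INTER_CUBIC))
bub(sys.argv[1])
E
python3 bub.py b8
```

```text
clock: 15.98
tool_pos: [0.4187, -0.142, 0.0882]
tcp_rot: [2.647, 1.685, 0.002]
contact_force: [-4.0, -3.8, 10.0]
gripper_width: 0.0411
t 15.975 pos [ 0.4187 -0.142   0.0882] yaw 64.96585226963474 z [ 0.0032 -0.0026 -1.    ] q [-0.3261  0.1964 -0.462   0.9085 -0.0014  1.6816] F [-3.9823 -3.7847  9.9936] T [-0.9446 -0.119  -0.1577] w 0.04107363868473435
ring 131 [512.2901  39.3969] along 8.8 mm
ring 38 [450.1842  87.7632] along -16.8 mm
bubble 850 [460.8059  98.7518] along -16.5 mm
```

View pics/b8z.png

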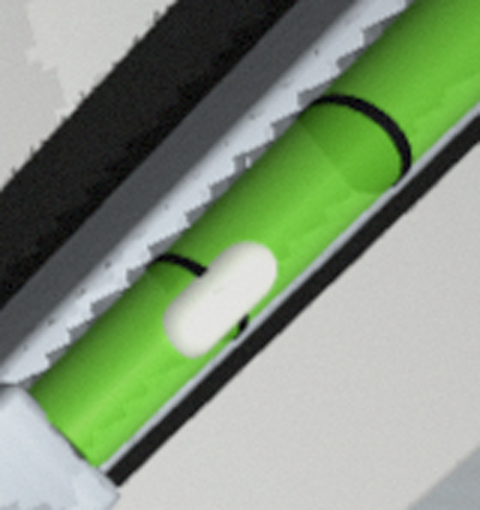

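The bubble sits on the knob-side ring, about 13 mm off. Force is 10 N, which puts the press at about 7.8 mm, with the shelf seated. That calls for about 0.65 rad clockwise (tool +z). I'll turn about 0.5 rad first, following down.

```bash
python3 -m crank '{"slide":[[0,0,0.0014],[0,0,0.0014],[0,0,0.0014],[0,0,0.0014],[0,0,0.0014],[0,0,0.0014],[0,0,0.0014],[0,0,0.0014],[0,0,0],[0,0,0]],"rot":[[0,0,0.02],[0,0,0.02],[0,0,0.02],[0,0,0.02],[0,0,0.02],[0,0,0.02],[0,0,0.02],[0,0,0.02],[0,0,0],[0,0,0]]}' -1
python3 -m crank '{"slide":[[0,0,0],[0,0,0],[0,0,0],[0,0,0],[0,0,0],[0,0,0],[0,0,0],[0,0,0]],"rot":[[0,0,0],[0,0,0],[0,0,0],[0,0,0],[0,0,0],[0,0,0],[0,0,0],[0,0,0]]}' -1
python3 bub.py b9
```

```text
clock: 17.27
tool_pos: [0.4183, -0.1422, 0.0859]
tcp_rot: [2.983, 0.974, 0.002]
contact_force: [-4.9, -3.8, 9.7]
gripper_width: 0.0414
clock: 18.27
tool_pos: [0.4183, -0.1422, 0.0859]
tcp_rot: [2.983, 0.974, 0.002]
contact_force: [-4.7, -3.3, 10.4]
gripper_width: 0.0411
t 18.275 pos [ 0.4183 -0.1422  0.0859] yaw 36.16188673781966 z [ 0.0025 -0.0032 -1.    ] q [-0.3262  0.1988 -0.4659  0.9027 -0.0022  2.1843] F [-4.7273 -3.2683 10.3663] T [-1.4272  0.2127 -0.0813] w 0.04113079561985588
ring 129 [345.2946  25.6512] along -16.2 mm
bubble 397 [353.7683   7.8489] along -10.3 mm
```

View pics/b9.png

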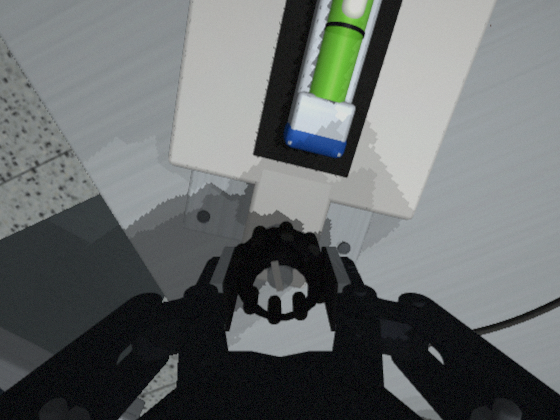

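In the wrist view the bubble is now cut by the top edge at (354,8). It has passed the knob-side line at (345,30). I'll check the other cameras.

```bash
python3 - <<'E'
from st import *
im,d=get_image("top");cv2.imwrite("pics/t10.png",cv2.resize(im[150:290,140:300,::-1],None,fx=4,fy=4,interpolation=cv2.INTER_CUBIC))
im,d=get_image("scene");cv2.imwrite("pics/s10.png",cv2.resize(im[160:240,200:310,::-1],None,fx=7,fy=7,interpolation=cv2.INTER_CUBIC))
E
```

```text
(no output)
```

View pics/t10.png

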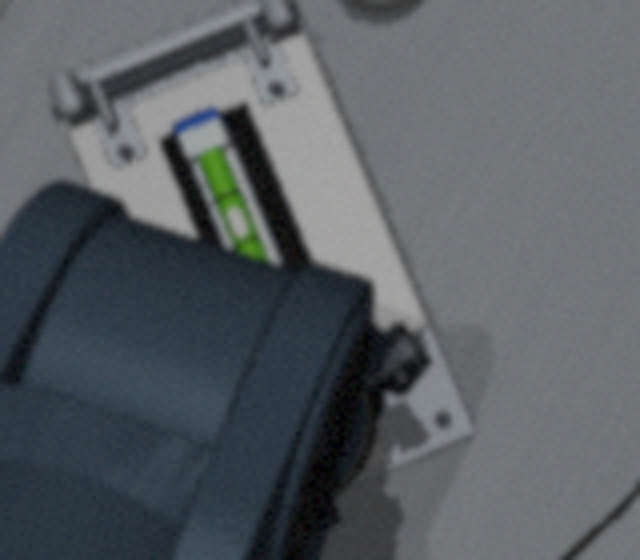

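View pics/s10.png

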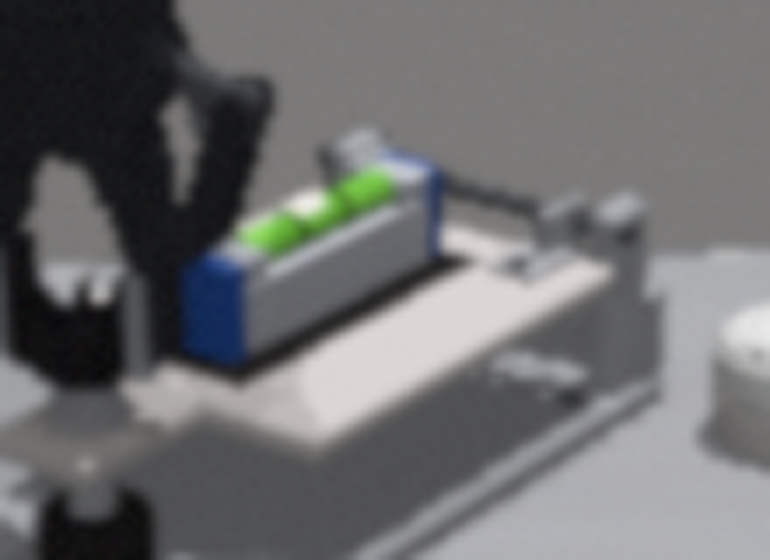

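The top view shows the bubble at about (237,220) between rings at about (227,192) and (247,247), so it is close to centred. I'll quantify it with an averaged profile along the vial.

```bash
cat > prof.py <<'E'
from st import *
import sys
c=cam("top");ims=[get_image("top")[0].astype(float) for _ in range(4)];im=np.mean(ims,0).astype(np.float32)
# top-down sample along level axis at vial height
a=np.radians(22.5);ax=np.array([np.cos(a),np.sin(a),0]);px=np.array([np.sin(a),-np.cos(a),0])
s=np.arange(-24,60,1.0)
o=np.array([.5305,-.0953,.103])
rows=[]
for w in np.arange(-3,3.1,1): 
    uv=np.array([proj(c,o+ax*t/1000+px*w/1000) for t in s],np.float32)
    rows.append(cv2.remap(im,uv[None,:,0],uv[None,:,1],cv2.INTER_CUBIC)[0])
R=np.mean(rows,0)
for t,r in zip(s,R): print(int(t),r.astype(int),end=' | ')
print()
E
python3 prof.py
python3 - <<'E'
import cv2
im=cv2.imread('pics/b9.png');cv2.imwrite('pics/b9zz.png',cv2.resize(im[0:110,270:420],None,fx=5,fy=5,interpolation=cv2.INTER_CUBIC))
E
```

```text
-24 [54 91 37] | -23 [ 62 104  38] | -22 [ 68 115  37] | -21 [ 71 123  34] | -20 [ 73 127  32] | -19 [ 71 126  30] | -18 [ 68 120  29] | -17 [ 64 112  30] | -16 [ 64 107  36] | -15 [ 72 109  49] | -14 [ 86 119  68] | -13 [105 132  91] | -12 [122 141 112] | -11 [135 147 128] | -10 [145 151 139] | -9 [149 153 145] | -8 [151 154 147] | -7 [151 154 147] | -6 [150 154 146] | -5 [150 153 145] | -4 [150 153 145] | -3 [150 154 145] | -2 [150 154 146] | -1 [148 154 144] | 0 [145 153 139] | 1 [138 151 130] | 2 [127 147 115] | 3 [112 143  95] | 4 [ 98 140  73] | 5 [ 87 138  54] | 6 [ 79 134  39] | 7 [ 73 128  30] | 8 [ 66 119  26] | 9 [ 61 109  27] | 10 [ 59 103  28] | 11 [ 59 103  28] | 12 [ 64 111  29] | 13 [ 71 122  32] | 14 [ 76 131  34] | 15 [ 78 135  34] | 16 [ 78 136  33] | 17 [ 78 136  33] | 18 [ 78 137  33] | 19 [ 79 137  34] | 20 [ 79 138  34] | 21 [ 79 138  34] | 22 [ 79 137  34] | 23 [ 78 136  33] | 24 [ 78 136  33] | 25 [ 78 137  33] | 26 [ 79 138  34] | 27 [ 79 138  35] | 28 [ 79 137  36] | 29 [ 79 137  34] | 30 [ 78 136  32] | 31 [ 78 136  33] | 32 [ 78 136  36] | 33 [ 81 137  45] | 34 [ 88 138  61] | 35 [100 140  82] | 36 [116 145 107] | 37 [132 150 130] | 38 [145 155 147] | 39 [152 158 156] | 40 [156 160 160] | 41 [157 161 161] | 42 [158 162 161] | 43 [159 162 161] | 44 [159 163 162] | 45 [158 162 161] | 46 [155 160 160] | 47 [150 156 158] | 48 [142 150 156] | 49 [128 138 152] | 50 [108 122 148] | 51 [ 84 103 143] | 52 [ 59  85 138] | 53 [ 43  73 133] | 54 [ 41  70 129] | 55 [ 54  76 126] | 56 [ 78  92 128] | 57 [104 111 134] | 58 [127 131 142] | 59 [144 146 150] |
```

View pics/b9zz.png

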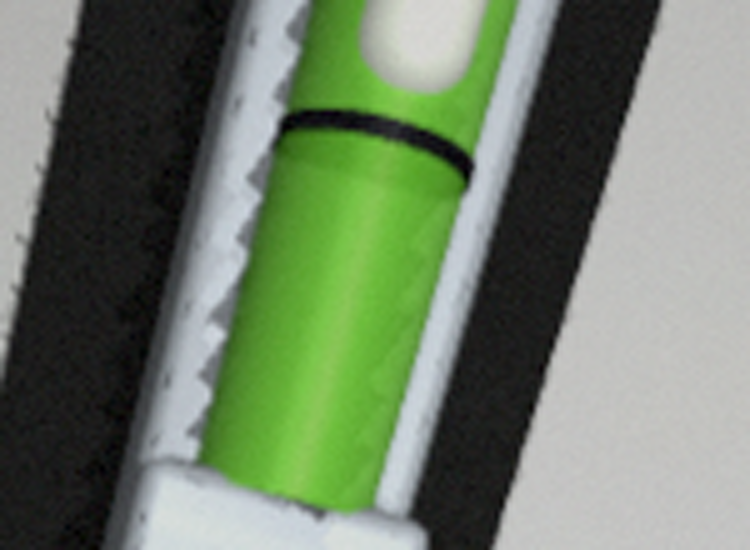

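The rings are at +10.5 and −15.5 and the bubble is at about −5, so it is 2.5–3 mm toward the knob. That matches the prediction from the turn made so far. I'll turn a further 0.13 rad.

```bash
python3 -m crank '{"slide":[[0,0,0.0014],[0,0,0.0014],[0,0,0],[0,0,0],[0,0,0],[0,0,0],[0,0,0],[0,0,0],[0,0,0],[0,0,0],[0,0,0],[0,0,0]],"rot":[[0,0,0.022],[0,0,0.022],[0,0,0],[0,0,0],[0,0,0],[0,0,0],[0,0,0],[0,0,0],[0,0,0],[0,0,0],[0,0,0],[0,0,0]]}' -1
python3 prof.py; python3 bub.py b11
python3 - <<'E'
from st import *
im,d=get_image("top");cv2.imwrite("pics/t11.png",cv2.resize(im[150:290,140:300,::-1],None,fx=4,fy=4,interpolation=cv2.INTER_CUBIC))
E
```

```text
clock: 20.12
tool_pos: [0.4182, -0.1422, 0.0853]
tcp_rot: [3.043, 0.766, 0.002]
contact_force: [-4.5, -2.7, 9.7]
gripper_width: 0.0416
-24 [58 98 37] | -23 [ 66 111  38] | -22 [ 70 120  38] | -21 [ 73 126  36] | -20 [ 73 128  33] | -19 [ 70 125  31] | -18 [ 66 117  30] | -17 [ 62 109  30] | -16 [ 59 103  29] | -15 [ 61 106  30] | -14 [ 67 115  32] | -13 [ 75 126  38] | -12 [ 83 133  49] | -11 [ 93 136  64] | -10 [106 139  84] | -9 [119 143 103] | -8 [132 147 121] | -7 [141 150 134] | -6 [146 152 141] | -5 [148 153 144] | -4 [150 154 145] | -3 [150 154 146] | -2 [150 154 146] | -1 [150 154 145] | 0 [150 153 144] | 1 [149 153 143] | 2 [147 153 141] | 3 [143 151 135] | 4 [135 149 125] | 5 [124 145 111] | 6 [109 140  91] | 7 [ 92 133  69] | 8 [ 78 123  49] | 9 [ 67 113  35] | 10 [ 63 108  29] | 11 [ 64 109  28] | 12 [ 69 117  31] | 13 [ 73 126  32] | 14 [ 76 132  32] | 15 [ 78 136  32] | 16 [ 79 137  34] | 17 [ 79 137  35] | 18 [ 78 137  35] | 19 [ 79 137  34] | 20 [ 78 137  34] | 21 [ 78 137  35] | 22 [ 78 137  34] | 23 [ 78 137  34] | 24 [ 78 136  34] | 25 [ 78 136  34] | 26 [ 79 137  
[... 197 characters left out ...]
7 [133 152 130] | 38 [146 157 147] | 39 [152 159 156] | 40 [155 160 159] | 41 [157 161 160] | 42 [158 161 160] | 43 [158 161 160] | 44 [158 161 160] | 45 [157 161 161] | 46 [156 160 161] | 47 [151 156 159] | 48 [142 149 156] | 49 [127 137 152] | 50 [106 120 147] | 51 [ 82 101 142] | 52 [ 57  83 137] | 53 [ 43  72 132] | 54 [ 45  71 128] | 55 [ 61  80 127] | 56 [ 85  96 128] | 57 [110 116 134] | 58 [131 134 142] | 59 [146 148 150] | 
t 20.325 pos [ 0.4182 -0.1422  0.0853] yaw 28.241012921535443 z [ 0.0023 -0.0033 -1.    ] q [-0.3261  0.1994 -0.4669  0.9012 -0.0024  2.3225] F [-4.9189 -3.8228  9.8461] T [-1.5186  0.3695 -0.162 ] w 0.04084260108130563
ring 134 [307.2313  18.4701] along -16.3 mm
```

View pics/t11.png

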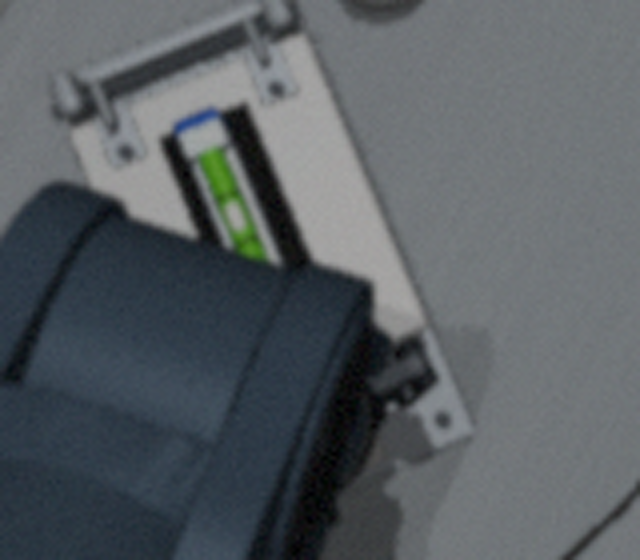

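View pics/b11.png

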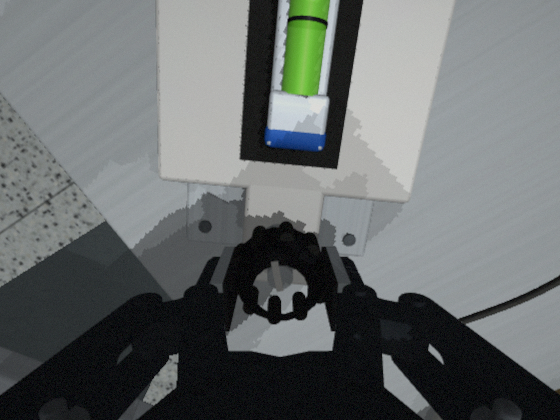

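```bash
python3 - <<'E'
from st import *
state(); print(ctrl.sign_off())
E
```

```text
t 20.425 pos [ 0.4182 -0.1422  0.0853] yaw 28.23800093516148 z [ 0.0023 -0.0033 -1.    ] q [-0.3262  0.1994 -0.4669  0.9013 -0.0024  2.3226] F [-5.1955 -3.5748 10.0094] T [-1.497   0.3183 -0.1782] w 0.04097346018343416
the job is handed in; nothing more can be done
None
```

The job is handed in at 20.4 s, with the knob still gripped and pushed down and the bubble centred; no verdict was reported.

- **Level:** I laid it on the dark strip and let go. Measured from the wrist camera, it lay about 7.5 mm along and 0.5 mm across from the strip's centre, square to it.
- **Push:** I gripped the knob and pushed it down about 16 mm, to roughly 10 N. At that point the bubble was still about 13 mm off centre, toward the knob.
- **Turn:** I then turned the knob clockwise about 0.64 rad, following it down as the shelf sank.

**Last checks:**
- **Bubble:** it was about 0.9 mm past centre on the hinge side, measured from the top camera. The limit is 4.5 mm.
- **Push force:** about 10 N down, which implies the knob is pushed in about 7.5 mm. I worked that out from the spring figures; the press and the shelf lift could not be read directly.
- **Sideways load:** about 6 N of sideways force and 1.5 N m of moment remained on the wrist, from the grip being slightly off the knob's axis.
- **Cameras:** at the end the wrist camera no longer saw the bubble, so the final reading rests on the top camera alone. An earlier estimate, worked out from the turn, agreed with it.
- **Bystanders:** the arm never came near the tub, shaker, timer or tape. I did not re-measure their positions at the end.

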